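# Refit the filter cover of a lab unit with its push rivet

### The arm

A 7-joint arm with a two-finger parallel gripper is mounted at the origin on the work surface. World frame = base frame: x ahead of the robot, y to its left, z up, the work surface at z = 0. Lengths are in m, angles in rad, forces in N, time in s.
With the tool pointing down it reaches from about 0.4 to 0.9 m from the base axis. Payload 5.5 kg.
Tool frame: the origin (TCP) lies at the very end of the fingers, on their centre line; the grasp point (between the pads) lies 19 mm behind it; y points along the fingers, z is the direction in which the jaws open and shut, and the axes are right-handed (so a half turn about y gives the same grasp; the last joint's range is limited). The gripper opens to 92 mm and grips with 3 to 60 N. Pads are 19 mm wide; open, the fingers measure 130 mm over their backs; the gripper's body (75 mm by 190 mm) begins 47 mm behind the grasp point.
Start: joints at [1.563, 0.501, -0.427, 1.55, 0.221, 1.138, -0.21], TCP at [0.174, -0.626, 0.227] pointing down, gripper open.
Joint ranges: [-2.88, 2.88], [-0.31, 2.03], [-1.54, 1.56], [0.2, 2.42], [-1.41, 4.55], [0.19, 2.02], [-2.57, 2.57]. Speed limits (rad/s): [2.57, 2.57, 3.14, 3.14, 3.14, 3.14, 3.14].

### API

Orientations are given as a unit quaternion [x, y, z, w].
In Python, from bench import sensors, vision, order gives the robot as it stands.
- The arm moves only by the tool servo_tool, never from a script. Its argument "motion" is a list of rows, each a list of 2 entries, a list of its own where there are three numbers: the shift along the world's x, y, z in mm, then the turn about the world's z in rad. In form: [[[tx, ty, tz], twist], ...]. A call has 1 to 20 rows; each row shifts and turns the commanded pose from where the row before left it; what a row does not reach is not made up. A row lasts 1/10 s, in which the tool goes at most 50 mm and 8.59 degrees, less where a joint would pass 70% of its speed; a pose out of reach is approached as far as the arm can. A call is refused whole if a number of a shift passes 50 or a number of a turn 0.15, either way. A call with a gripper value outside its range is refused whole. "grip" is the opening in per cent of the stroke, from 0 (shut) to 100 (fully open), set as the call begins (left out, the last holds). The fingers move at their own pace and stop on an object; "force" is the grip in N (left out, the last holds). Time passes only in rows, so rows that do not move let the fingers close. It gives the time, the measured TCP pose, the force and the opening at its end, in the units of the state.
- sensors.read_state(): the state, without advancing time (a new reading comes with each control period).
- vision.capture(name): name is "side" or "top"; returns (picture, depth): 420x560x3 uint8, blue, green, red; 420x560 float32, m along the optical axis (not along the pixel's ray), 0 where there is no reading.
- vision.calibration(name): a dict with "K" (3x3 intrinsics, pixels), "distortion" ([k1, k2, p1, p2, k3] as OpenCV has them; the pictures are not rectified), "cam_to_world" (4x4, takes a point from camera to world coordinates). Camera axes: x right, y down, z forward; pixel columns grow to the right and rows downward; lengths in m; the calibration is good to about 2 mm. A picture is of the moment at which its call begins. calibration takes no time and is no camera call.
- order.sign_off(): hands the job in, once; it reports no verdict.
The state is a dict: "time": time; "joint_pos": joint angles; "qvel": joint speeds; "joint_torque": joint torques, N m; "position": TCP position; "eef_rot": TCP orientation; "wrist_force": force on the tool from outside, world axes, zero at the start; "ft_torque": the same for the moment, N m; "gripper_width": opening from 0.0 (shut) to 1.0 (fully open).
Only numpy, scipy, OpenCV 4.12 (cv2) and the standard library are available. Lean on these libraries where they do the work, as an engineer would, in place of code of your own. Each camera call takes 0.05 s, during which the arm holds its last target.

### The job

Refit the unit's filter cover: take the loose push rivet out of the tube rack and put it into the hole at the front of the cover until its flange sits on the cover, with its centre pin still up. Then push the centre pin fully home, flush in the flange, so that the rivet spreads and keeps the cover pressed down on its foam gasket. The cover has slipped sideways in its rear hooks, so feel for the hole in the deck below it and bring the two into line; press by feel (the thin cover cracks at 25 N) and leave the two tubes, the rock core and the tweezers where they are.

Things in the scene. Friction and masses are not known exactly. Their poses are not given: they have to be found in the camera images.
- rivet_flange (a point): Black plastic push rivet, standing upright in a hole of the rack's middle row. This point is the centre of its round flange, half-way up: flange 22 mm across, 6 mm thick, the part to grasp; its underside rests on the rack. z is the rivet's axis, up. Below the flange a round collar, 10 mm across, then two legs, 9.4 mm across together, tapering over the last 2.5 mm to a blunt end 8 mm across, 19 mm below the flange's underside. About 26 g
- pin (a joint): How far the rivet's centre pin has been pushed down, m: 0 fully up, 0.009 fully home (end stop). Starts 0 to 0.001. Pin head: 12 mm across, 4 mm thick; its top is 9.5 mm above the flange's top at 0 and 0.5 mm above it at 0.009, its underside then in the flange's recess. Stiff: slides only while pushed with about 8 N and stays where it is left. Driving it spreads the two legs steadily, by 3.5 mm each when home, which then catch under the unit's deck
- cover_hole (a point): Centre of the cover's 12 mm round rivet hole, at its upper face; z out of the cover, y along its near edge. Out of sight below it the unit's deck has a 12 mm hole too; the rivet must pass both. They are up to 6 mm out of line along y, none along x: the legs land on the deck (flange still 9 mm off the cover), or on its hole's rim, which pushes them to the hole. Seated: rivet_flange is 3 mm above this point
- cover (a joint): Lift of the cover, rad: 0 down, 0.05 free on its foam gasket (hole 7 mm higher). About 5 N at the hole closes it; a set rivet keeps it near 0.011. White slotted plastic plate 160 x 130 x 3 mm on the unit's top, hooked in at its far edge (+x), hole 140 mm from there, 20 mm from its near edge. Loose in its hooks: slides 6 mm either way from its middle (holes in line) along y with about 1 N, so the rivet can drag it into line
- unit: White electronics unit, 300 (x) x 260 (y) x 90 mm, fixed on the bench; origin at the centre of its underside, z up, -x its front. Top deck 3 mm thick at the rivet hole, over a hollow 31 mm deep. Upper face of the cover at the hole: 93 mm above the bench when down, 100 mm when free
- rack: White tube rack, 188 (x) x 114 (y) x 60 mm high, fixed; origin at the centre of its underside. Flat top with 4 x 3 holes, 12.5 mm across: x -67.5, -22.5, 22.5, 67.5 mm, y -36, 0, 36 mm. The rivet and the two tubes hang in the middle row (y 0), at -67.5, -22.5 and 67.5 in any order; all other holes are empty
- tube_a_cap (a point): White capped sample tube in the rack; centre of its cap (14 mm across, 6 mm high, resting on the rack). Leave alone
- tube_b_cap (a point): The other white tube, the same. Leave alone
- core_center (a point): Grey rock core, 25 mm across, 22 mm high, standing on the unit's deck behind the cover; its centre. Leave alone
- tweezers_mid (a point): Steel tweezers, 120 mm long, 6 mm high, lying on the bench in front of the unit; middle. Leave alone

How it is judged:
By the outcome, as a careful person would: the job done as asked, in the order asked, and still so for the second after the job is handed in, with the robot touching nothing.
It also fails if it takes over 58 s, if anything falls off the work surface, if the arm or the gripper's body presses on something with over 40 N, if the wrist force passes 120 N, or if a joint passes its speed limit or range.

## Working session

There is one attempt and no reset: what is moved stays moved. The work goes in short steps, Python scripts to look and compute and a tool call to move; the robot and the scene stay as the last step left them, time stands still between calls to the robot, and variables do not carry over. Pictures are saved under pics/ and viewed, and the job is handed in when it is done.

Besides the shell and the picture viewer there is one more tool, called after ">>>" as name(argument=value, ...) on one line, values as JSON. servo_tool: Moves the arm, as the interface text tells. Its arguments: {"type":"object","properties":{"motion":{"type":"array","items":{"type":"array"}},"grip":{"type":"number"},"force":{"type":"number"}},"required":["motion"]}

```bash
ls -la && mkdir -p pics
python3 - <<'E'
from bench import sensors, vision
import cv2, numpy as np
s=sensors.read_state()
print({k:(np.round(v,4).tolist() if not isinstance(v,float) else v) for k,v in s.items()})
for n in ("top","side"):
    p,d=vision.capture(n); c=vision.calibration(n)
    cv2.imwrite(f"pics/{n}0.png",p); np.save(f"pics/{n}0d.npy",d); np.save(f"pics/{n}0.npy",p)
    print(n,np.round(c["K"],2).tolist(),np.round(c["distortion"],4),np.round(c["cam_to_world"],4).tolist())
E
```

```text
total 12
drwxr-xr-x  3 agent agent 4096 Dec  7 02:11 .
drwxr-xr-x 23 root  root  4096 Dec  7 02:11 ..
drwxr-xr-x  2 agent agent 4096 Dec  7 02:11 pics
{'time': 0.0, 'joint_pos': [1.5632, 0.5019, -0.4268, 1.5514, 0.2208, 1.1383, -0.2103], 'qvel': [-0.0003, -0.0001, -0.001, -0.0001, -0.0012, -0.0018, -0.0008], 'joint_torque': [0.0005, -56.659, -5.816, -27.9114, -0.0686, 0.031, 0.0002], 'position': [0.1736, -0.6257, 0.2257], 'eef_rot': [-0.0955, 0.7013, -0.7, 0.0954], 'wrist_force': [-0.2979, 0.2964, 0.0065], 'ft_torque': [0.0299, -0.0302, 0.0204], 'gripper_width': 0.9999767759065509}
top [[507.83, 0.0, 285.09], [0.0, 507.83, 212.44], [0.0, 0.0, 1.0]] [-0.111  0.     0.     0.     0.   ] [[0.0191, -0.9916, 0.1276, 0.4675], [-0.9994, -0.0152, 0.0318, 0.0456], [-0.0296, -0.1281, -0.9913, 1.0106], [0.0, 0.0, 0.0, 1.0]]
side [[531.76, 0.0, 281.88], [0.0, 531.76, 208.43], [0.0, 0.0, 1.0]] [-0.1227  0.      0.      0.      0.    ] [[0.9656, -0.1612, 0.2039, 0.3771], [-0.2591, -0.5332, 0.8053, -0.7915], [-0.0211, -0.8305, -0.5567, 0.6807], [0.0, 0.0, 0.0, 1.0]]
```

View pics/top0.png

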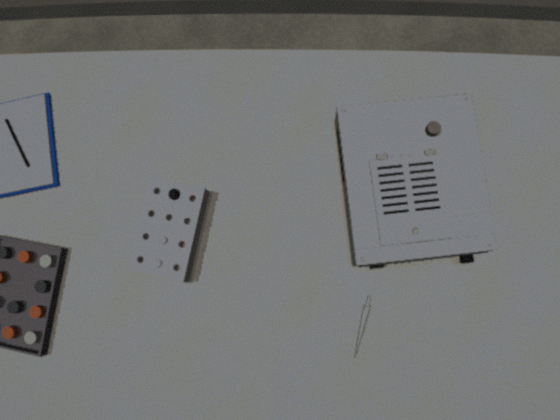

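View pics/side0.png

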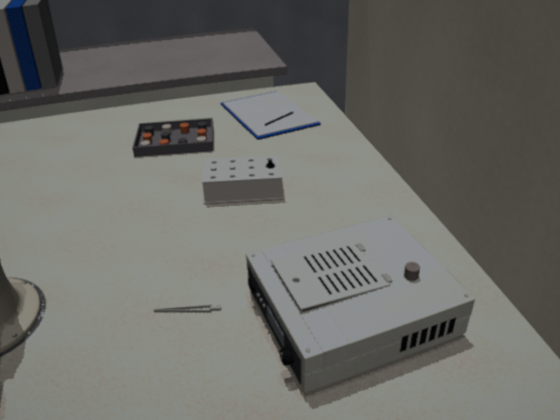

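Top view: rivet near (174,194), tubes at (164,240) and (158,263), cover hole near (415,231), core at (433,128), tweezers near (362,325). I'll zoom in and measure.

```bash
cat > h.py <<'E'
import cv2, numpy as np
from bench import vision, sensors
def ray(n,px):
    c=vision.calibration(n); K=np.array(c["K"]); D=np.array(c["distortion"]); T=np.array(c["cam_to_world"])
    u=cv2.undistortPoints(np.array(px,float).reshape(-1,1,2),K,D).reshape(-1,2)
    d=np.c_[u,np.ones(len(u))]
    return T[:3,3], d@T[:3,:3].T   # depth-normalised rays
def at_z(n,px,z):
    o,d=ray(n,px); return o+d*((z-o[2])/d[:,2])[:,None]
def at_d(n,px,dep):
    o,d=ray(n,px); return o+d*np.asarray(dep,float).reshape(-1,1)
def proj(n,P):
    c=vision.calibration(n); T=np.linalg.inv(np.array(c["cam_to_world"]))
    P=np.array(P,float).reshape(-1,3)@T[:3,:3].T+T[:3,3]
    return cv2.projectPoints(P,np.zeros(3),np.zeros(3),np.array(c["K"]),np.array(c["distortion"]))[0].reshape(-1,2)
def tri(pt,ps):
    o1,d1=ray("top",pt); o2,d2=ray("side",ps); d1=d1[0];d2=d2[0]
    A=np.c_[d1,-d2]; t=np.linalg.lstsq(A,o2-o1,rcond=None)[0]
    a=o1+t[0]*d1;b=o2+t[1]*d2
    return (a+b)/2,np.linalg.norm(a-b)
def crop(img,x0,y0,x1,y1,f,name,gain=1.8):
    i=cv2.resize(img[y0:y1,x0:x1],None,fx=f,fy=f,interpolation=cv2.INTER_CUBIC)
    i=np.clip(i.astype(float)*gain,0,255).astype(np.uint8)
    cv2.imwrite(name,i)
E
python3 - <<'E'
from h import *
t=np.load("pics/top0.npy"); s=np.load("pics/side0.npy")
a=lambda *k: crop(*k)
crop(t,125,175,225,285,5,"pics/c_rack_t.png")
crop(t,330,85,500,275,3,"pics/c_unit_t.png")
crop(s,190,145,300,210,7,"pics/c_rack_s.png")
crop(s,240,215,440,315,4,"pics/c_unit_s.png")
E
```

```text
(no output)
```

View pics/c_rack_t.png

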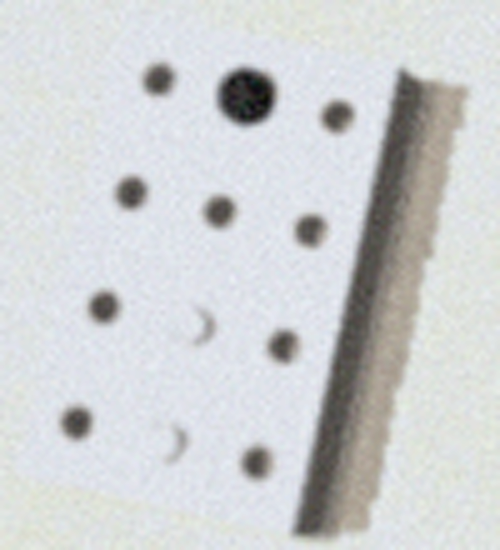

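View pics/c_unit_t.png

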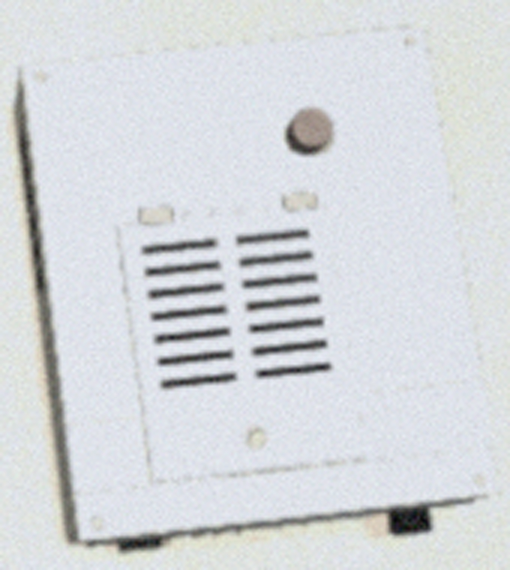

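View pics/c_rack_s.png

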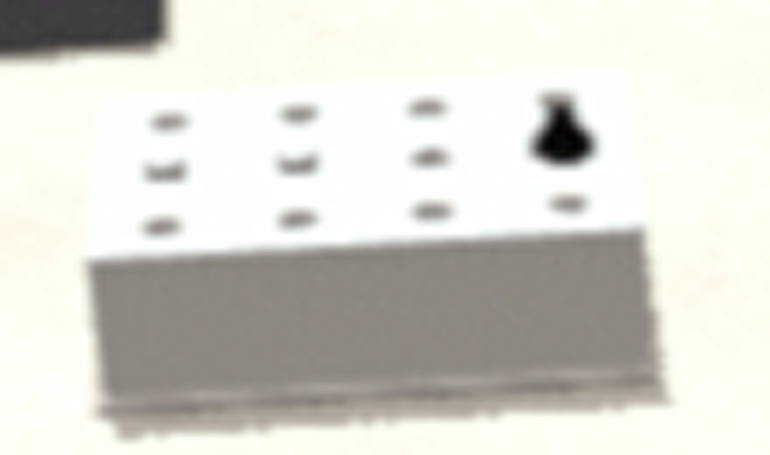

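View pics/c_unit_s.png

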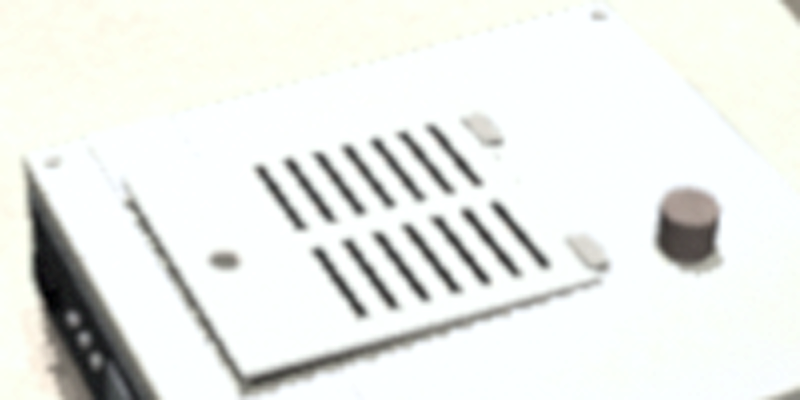

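Rack close-up: the rivet is in the end hole of the middle row at crop (247,96), the hole next to it is empty, and the tubes sit in the other two. Unit close-up: cover hole at crop (257,437), with the hooks about 2 px right of the cover's axis, so the cover seems to have slipped towards +y. Now I'll fit the poses.

Run:
```python
from h import *
from scipy.optimize import least_squares
from scipy.spatial.transform import Rotation as R
def cent(img,u,v,r=4):
    g=cv2.cvtColor(img,cv2.COLOR_BGR2GRAY).astype(float)
    u0,v0=int(round(u)),int(round(v)); w=g[v0-r:v0+r+1,u0-r:u0+r+1]
    w=np.clip(np.percentile(w,75)-w-8,0,None); yy,xx=np.mgrid[v0-r:v0+r+1,u0-r:u0+r+1]
    return np.array([(w*xx).sum(),(w*yy).sum()])/w.sum()
t=np.load("pics/top0.npy"); s=np.load("pics/side0.npy")
td=np.load("pics/top0d.npy"); sd=np.load("pics/side0d.npy")
tp={(1,1):(158,79),(1,-1):(338,116),(2,1):(131,192),(2,0):(219,211),(2,-1):(310,230),(3,1):(104,306),(3,-1):(283,346),(4,1):(77,422),(4,-1):(256,462)}
sp={(4,1):(168,121),(3,1):(298,114),(2,1):(427,107),(2,0):(430,157),(4,-1):(161,226),(3,-1):(297,219),(2,-1):(432,211),(1,-1):(567,203)}
X={1:.0675,2:.0225,3:-.0225,4:-.0675}
keys=[];ob=[]
for k,p in tp.items(): keys.append(("top",k)); ob.append(cent(t,125+p[0]/5-.4,175+p[1]/5-.4,4))
for k,p in sp.items(): keys.append(("side",k)); ob.append(cent(s,190+p[0]/7-.4,145+p[1]/7-.4,3))
ob=np.array(ob)
def model(q,k): 
    c,sn=np.cos(q[2]),np.sin(q[2]); x,y=X[k[0]],k[1]*.036
    return [q[0]+c*x-sn*y,q[1]+sn*x+c*y,.06]
for cams in (("top",),("side",),("top","side")):
    ii=[i for i,k in enumerate(keys) if k[0] in cams]
    f=lambda q: np.concatenate([proj(keys[i][0],model(q,keys[i][1]))[0]-ob[i] for i in ii])
    r=least_squares(f,[.47,.25,0]); q=r.x
    print(cams,np.round(q,4),"rms px",np.sqrt(np.mean(r.fun**2)).round(2),"rivet xy",np.round(model(q,(1,0)),4))
# direct
from h import tri
print("rivet flange centre top@z.066:",at_z("top",[cent(t,174,194,7)],.066))
ho_t=cent(t,330+257/3-.3,85+437/3-.3,4); ho_s=cent(s,240+224/4-.4,215+260/4-.4,4)
print("hole px",ho_t,ho_s,"tri",tri(ho_t,ho_s), at_z("top",[ho_t],.1),at_z("side",[ho_s],.1))
# depth planes
for n,d,(u,v) in (("top",td,(190,195)),("top",td,(405,231)),("top",td,(425,231)),("top",td,(360,200)),("side",sd,(285,290)),("side",sd,(235,172))):
    z=np.median(d[v-2:v+3,u-2:u+3]); print(n,(u,v),np.round(at_d(n,[(u,v)],[z]),4))
# slots both cameras: ends (crop coords)
L=[(143,217,249,242),(146,220,271,265),(150,224,294,288),(152,226,317,311),(156,229,339,333),(159,232,361,355),(162,236,384,377)]
Rr=[(237,308,240,233),(240,312,262,255),(244,316,285,277),(247,320,307,299),(250,323,329,321),(254,327,351,344),(257,330,374,367)]
a=np.array([[330+(l[0]+l[1])/6-.3,85+(l[2]+l[3])/6-.3] for l in L]);b=np.array([[330+(l[0]+l[1])/6-.3,85+(l[2]+l[3])/6-.3] for l in Rr])
A=at_z("top",a,.096);B=at_z("top",b,.096)
dv=(B-A).mean(0); print("yaw from slots cross",np.arctan2(-dv[1],-dv[0])-np.pi/2, "norm",np.linalg.norm(dv))
M=(A+B)/2; p=np.polyfit(M[:,0],M[:,1],1); print("axis slope",np.arctan(p[0]),"mid",M.mean(0))
hk=at_z("top",[(330+156/3-.3,85+215/3-.3),(330+300/3-.3,85+201/3-.3)],.094); print("hooks",hk)
```

```text
('top',) [ 0.5558  0.3028 -0.1887] rms px 0.09 rivet xy [0.6221 0.2901 0.06  ]
('side',) [ 0.5577  0.3023 -0.1898] rms px 0.07 rivet xy [0.624  0.2896 0.06  ]
('top', 'side') [ 0.5565  0.3026 -0.1882] rms px 0.33 rivet xy [0.6228 0.29   0.06  ]
rivet flange centre top@z.066: [[0.6216517  0.28865698 0.066     ]]
hole px [413.97222222 229.21296296] [295.68222892 279.72063253] tri (array([ 0.5578976 , -0.15835089,  0.09815554]), np.float64(0.00020964189590796914)) [[ 0.55781857 -0.15795823  0.1       ]] [[ 0.55721878 -0.16035425  0.1       ]]
top (190, 195) [[0.6209 0.2591 0.0588]]
top (405, 231) [[ 0.5543 -0.1415  0.1007]]
top (425, 231) [[ 0.5549 -0.1781  0.0996]]
top (360, 200) [[ 0.611  -0.0616  0.0905]]
side (285, 290) [[ 0.5366 -0.1688  0.0901]]
side (235, 172) [[0.5386 0.2847 0.0612]]
yaw from slots cross 0.12479035942003947 norm 0.058068123475825885
axis slope 0.13187656100294604 mid [ 0.63487633 -0.14986732  0.096     ]
hooks [[ 0.69260306 -0.1014898   0.094     ]
 [ 0.70309359 -0.19100015  0.094     ]]
```

Run:
```python
from h import *
from scipy.spatial.transform import Rotation as R
s=sensors.read_state(); M=R.from_quat(s["eef_rot"]).as_matrix(); print(M.round(3), np.arctan2(M[1,2],M[0,2]))
print(s["time"])
```

```text
[[-0.964 -0.     0.268]
 [-0.268  0.002 -0.964]
 [-0.    -1.    -0.002]] -1.2999852812424026
0.1
```

>>> servo_tool(motion=[[[40,20,0],-0.05],[[40,20,0],-0.05],[[40,20,0],-0.046],[[40,20,0],0],[[40,20,0],0],[[40,20,0],0],[[40,20,0],0],[[40,20,0],0],[[40,20,0],0],[[40,20,0],0],[[40,20,0],0],[[0,40,0],0],[[0,40,0],0],[[0,40,0],0],[[0,40,0],0],[[0,40,0],0],[[0,40,0],0],[[0,40,0],0],[[0,40,0],0],[[0,40,0],0]], grip=55, force=40)

```text
time: 2.1
position: [0.6134, -0.0448, 0.2263]
eef_rot: [0.044, -0.706, 0.706, -0.044]
wrist_force: [0.6, 0.7, 0.2]
gripper_width: 0.549
```

>>> servo_tool(motion=[[[1,37,0],0],[[1,37,0],0],[[1,37,0],0],[[1,37,0],0],[[1,37,0],0],[[1,37,-10],0],[[1,37,-10],0],[[1,37,-20],0],[[1,37,-30],0],[[0,1,-30],0],[[0,0,0],0],[[0,0,0],0]])

```text
time: 3.3
position: [0.6227, 0.2864, 0.126]
eef_rot: [0.045, -0.705, 0.706, -0.043]
wrist_force: [0.1, -0.8, 0.5]
gripper_width: 0.555
```

Run:
```python
from h import *
s=sensors.read_state(); print(s["position"],s["time"])
for n in ("top","side"):
    p,d=vision.capture(n); np.save(f"pics/{n}1.npy",p); np.save(f"pics/{n}1d.npy",d)
    c=proj(n,[s["position"]])[0]; print(n,c, proj(n,[[.6228,.29,.066]]))
    u,v=map(int,c); x0,y0=max(u-75,0),max(v-60,0)
    crop(p,x0,y0,x0+150,y0+110,5,f"pics/c1_{n}.png"); print(x0,y0)
```

```text
[0.62269336 0.28642534 0.12604521] 3.3
top [167.03270121 187.77402922] [[173.31634639 193.23071986]]
92 127
side [268.69482221 141.93250442] [[269.24600583 163.93737524]]
193 81
```

View pics/c1_side.png

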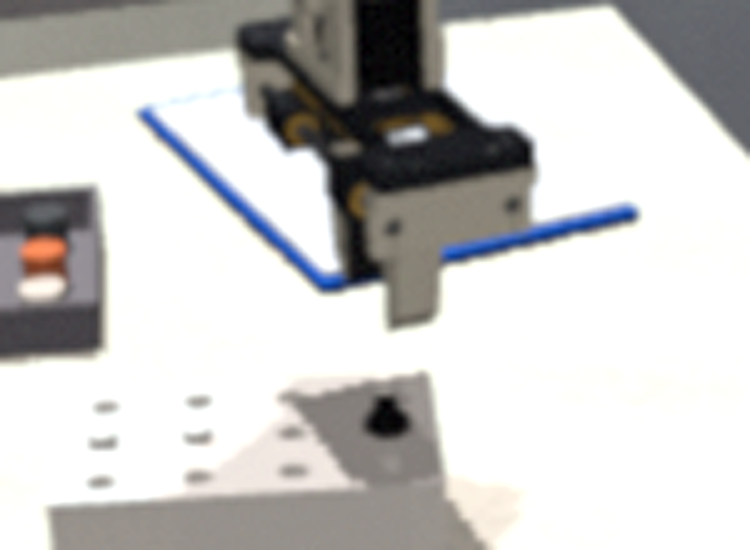

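View pics/c1_top.png

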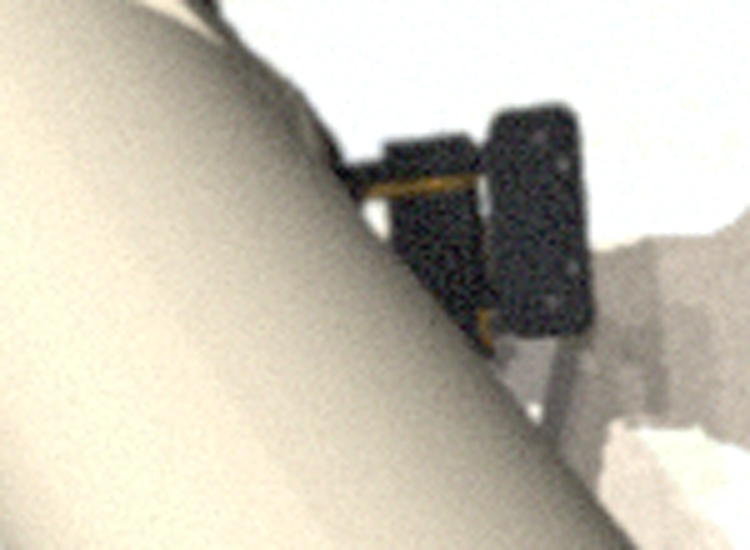

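Run:
```python
from h import *
T=np.array([.6227,.2864,.126]); j=np.array([np.cos(-1.446),np.sin(-1.446),0]); w=np.array([-j[1],j[0],0])
for off in (.0255,.030,.0345,.038):
    P=[T+j*off+w*a for a in (-.0095,0,.0095)]
    print(off,((proj("side",P)-[193,81])*5).round(0).tolist())
print(((proj("side",[[.6228,.29,.066],[.6228,.29,.063],[.6228,.29,.06]])-[193,81])*5).round(0).tolist())
```

```text
0.0255 [[379.0, 332.0], [399.0, 328.0], [418.0, 324.0]]
0.03 [[383.0, 336.0], [402.0, 332.0], [422.0, 328.0]]
0.0345 [[386.0, 340.0], [406.0, 336.0], [425.0, 332.0]]
0.038 [[389.0, 343.0], [409.0, 339.0], [428.0, 335.0]]
[[381.0, 415.0], [381.0, 420.0], [382.0, 426.0]]
```

>>> servo_tool(motion=[[[0,3.5,-15],0],[[0,0,-15],0],[[0,0,-15],0],[[0,0,-10],0],[[0,0,-5],0],[[0,0,-2],0],[[0,0,0],0],[[0,0,0],0]])

```text
time: 4.2
position: [0.6233, 0.2916, 0.0653]
eef_rot: [-0.044, 0.706, -0.706, 0.044]
wrist_force: [-0.2, -0.5, -0.1]
gripper_width: 0.548
```

Run:
```python
from h import *
s=sensors.read_state(); print(s["position"],s["time"],s["wrist_force"])
p,d=vision.capture("side"); np.save("pics/side2.npy",p)
crop(p,220,110,330,200,7,"pics/c2_side.png")
T=np.array(s["position"])
print(((proj("side",[T])-[220,110])*7).round(0).tolist())
```

```text
[0.62328929 0.29155328 0.0652941 ] 4.2 [-0.20094324 -0.50526522 -0.13287315]
[[345.0, 377.0]]
```

View pics/c2_side.png

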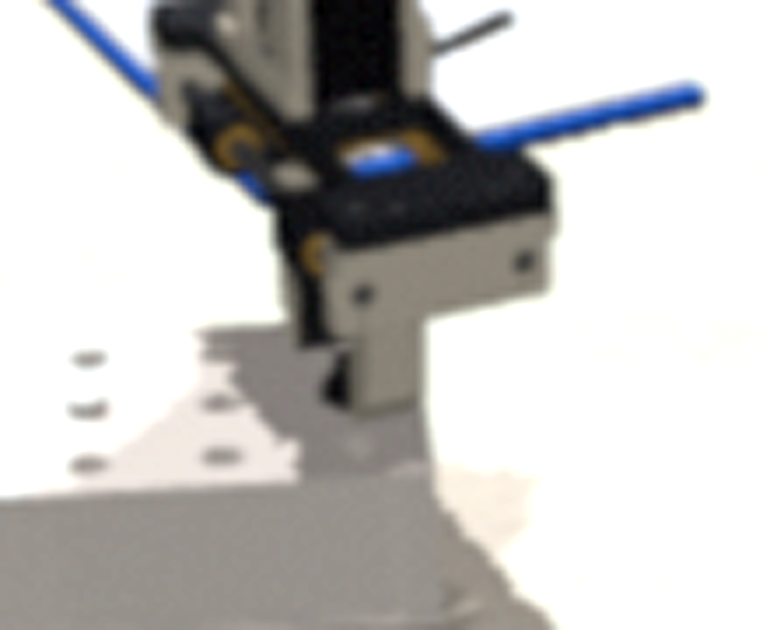

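The finger straddles the rivet, whose flange is just visible at crop (335,390) left of the near finger. I'll lower a little more.

>>> servo_tool(motion=[[[0,-1,-1],0],[[0,0,-1],0],[[0,0,-0.5],0],[[0,0,0],0],[[0,0,0],0]])

```text
time: 4.75
position: [0.6229, 0.2902, 0.0622]
eef_rot: [-0.044, 0.706, -0.706, 0.044]
wrist_force: [-0.0, -0.2, 0.0]
gripper_width: 0.549
```

Run:
```python
from h import *
for i in range(3):
    s=sensors.read_state(); print(s["position"],s["time"],s["wrist_force"])
```

```text
[0.62290982 0.2902379  0.06223515] 4.75 [-0.01948658 -0.21640948  0.02764825]
[0.62290982 0.2902379  0.06223515] 4.75 [-0.01948658 -0.21640948  0.02764825]
[0.62290982 0.2902379  0.06223515] 4.75 [-0.01948658 -0.21640948  0.02764825]
```

>>> servo_tool(motion=[[[0,0,0],0],[[0,0,0],0],[[0,0,0],0],[[0,0,0],0],[[0,0,0],0],[[0,0,0],0],[[0,0,0],0],[[0,0,0],0]], grip=0, force=40)

```text
time: 5.55
position: [0.6229, 0.2902, 0.0622]
eef_rot: [0.044, -0.706, 0.706, -0.044]
wrist_force: [-0.3, 0.2, 0.6]
gripper_width: 0.203
```

>>> servo_tool(motion=[[[0,0,0],0],[[0,0,0],0]])

```text
time: 5.75
position: [0.6229, 0.2902, 0.0622]
eef_rot: [0.044, -0.706, 0.706, -0.044]
wrist_force: [0.6, -0.6, 0.1]
gripper_width: 0.204
```

Run:
```python
from h import *
s=sensors.read_state(); print(s["position"],s["time"],s["wrist_force"],s["gripper_width"])
p,d=vision.capture("side"); np.save("pics/side3.npy",p)
crop(p,220,110,330,200,7,"pics/c3_side.png")
```

```text
[0.62292993 0.29019389 0.06224077] 5.75 [ 0.62569644 -0.63609301  0.09576177] 0.20351784633124828
```

View pics/c3_side.png

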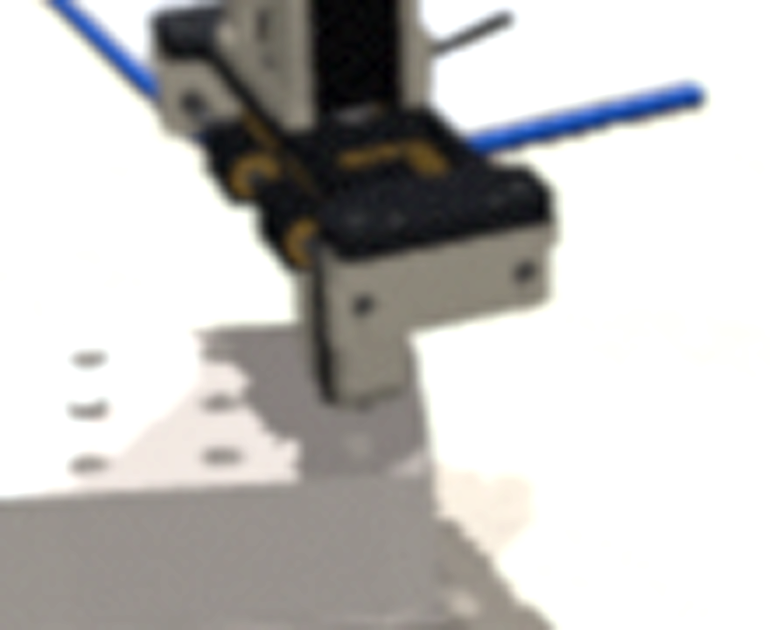

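>>> servo_tool(motion=[[[0,0,3],0],[[0,0,7],0],[[0,0,15],0],[[0,0,25],0],[[0,0,30],0],[[0,0,30],0],[[0,0,20],0],[[0,0,0],0],[[0,0,0],0]])

```text
time: 6.7
position: [0.6232, 0.2903, 0.1933]
eef_rot: [-0.043, 0.706, -0.706, 0.045]
wrist_force: [-0.2, -0.4, -0.8]
gripper_width: 0.201
```

Run:
```python
from h import *
s=sensors.read_state(); print(s["position"],s["time"],s["wrist_force"],s["gripper_width"])
p,d=vision.capture("side"); np.save("pics/side4.npy",p)
T=np.array(s["position"]); c=proj("side",[T])[0]; print(c)
u,v=map(int,c); crop(p,u-50,v-50,u+60,v+40,7,"pics/c4_side.png"); print(u-50,v-50)
```

```text
[0.62318723 0.29032907 0.19334514] 6.7 [-0.22990474 -0.44120252 -0.82343543] 0.2007353844348441
[267.47622234 114.3797726 ]
217 64
```

View pics/c4_side.png

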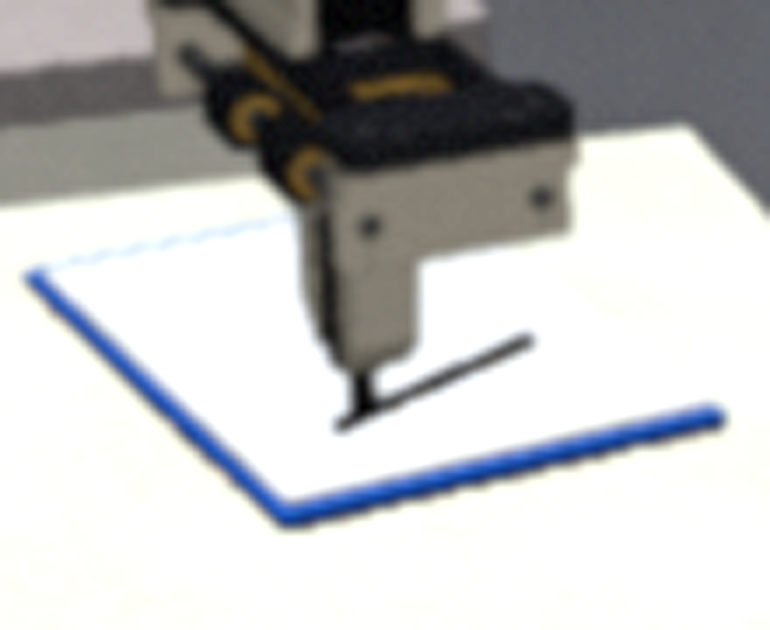

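Rivet is held upright, with its legs visible at crop (365,370–410). Moving to above the cover hole.

>>> servo_tool(motion=[[[-5.5,-37.5,0],0],[[-5.5,-37.5,0],0],[[-5.5,-37.5,0],0],[[-5.5,-37.5,0],0],[[-5.5,-37.5,0],0],[[-5.5,-37.5,0],0],[[-5.5,-37.5,0],0],[[-5.5,-37.5,0],0],[[-5.5,-37.5,0],0],[[-5.5,-37.5,-10],0],[[-5.5,-37.5,-10],0],[[-5.5,-36,-20],0],[[0,0,-15],0],[[0,0,0],0],[[0,0,0],0]])

```text
time: 8.25
position: [0.5565, -0.1566, 0.1365]
eef_rot: [-0.045, 0.706, -0.705, 0.044]
wrist_force: [0.8, 1.7, -0.3]
gripper_width: 0.206
```

Run:
```python
from h import *
s=sensors.read_state(); print(s["position"],s["time"],s["wrist_force"],s["gripper_width"])
T=np.array(s["position"])
for n in ("top","side"):
    p,d=vision.capture(n); np.save(f"pics/{n}5.npy",p); np.save(f"pics/{n}5d.npy",d)
    print(n,proj(n,[T,T-[0,0,.021],[.5578,-.1583,.1]]).round(1).tolist())
    x0,y0=(240,210) if n=="side" else (365,160)
    crop(p,x0,y0,x0+110,y0+90,7,f"pics/c5_{n}.png")
```

```text
[ 0.55645747 -0.15663718  0.13646099] 8.25 [ 0.84219788  1.70809192 -0.28943786] 0.20554643980314385
top [[417.9, 228.0], [415.2, 229.1], [414.2, 229.2]]
side [[294.4, 261.2], [294.5, 271.2], [295.7, 278.9]]
```

View pics/c5_side.png

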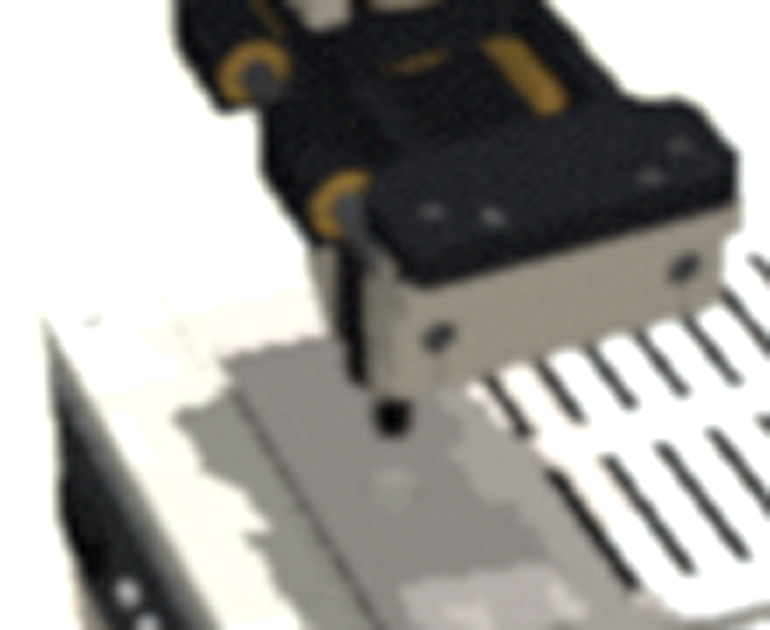

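View pics/c5_top.png

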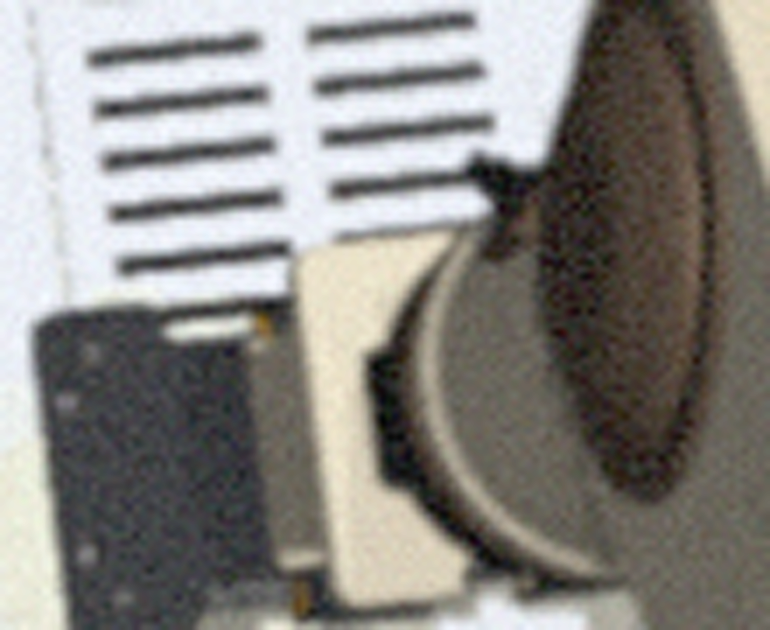

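Side view: rivet tip at crop (392,425), cover hole at (394,486) directly below it. The column is within 1 mm. I'll shift about 2 mm in -y and lower to just above the hole.

>>> servo_tool(motion=[[[0,-2,-4],0],[[0,0,-4],0],[[0,0,-3],0],[[0,0,0],0],[[0,0,0],0]])

```text
time: 8.85
position: [0.5569, -0.1602, 0.1261]
eef_rot: [-0.044, 0.706, -0.706, 0.044]
wrist_force: [-1.0, -0.9, -0.0]
gripper_width: 0.201
```

```bash
cat >> h.py <<'E'
def look(tag,x0=255,y0=240,w=80,h=60,f=9,gain=2.2):
    s=sensors.read_state(); print(np.round(s["position"],4),s["time"],"F",np.round(s["wrist_force"],2),"M",np.round(s["ft_torque"],3),round(s["gripper_width"],3))
    p,d=vision.capture("side"); np.save(f"pics/side{tag}.npy",p)
    crop(p,x0,y0,x0+w,y0+h,f,f"pics/c{tag}_side.png",gain)
E
python3 -c "
from h import *
look('6')"
```

```text
[ 0.5569 -0.1602  0.1261] 8.85 F [-0.99 -0.87 -0.04] M [ 0.012 -0.037 -0.017] 0.201
```

View pics/c6_side.png

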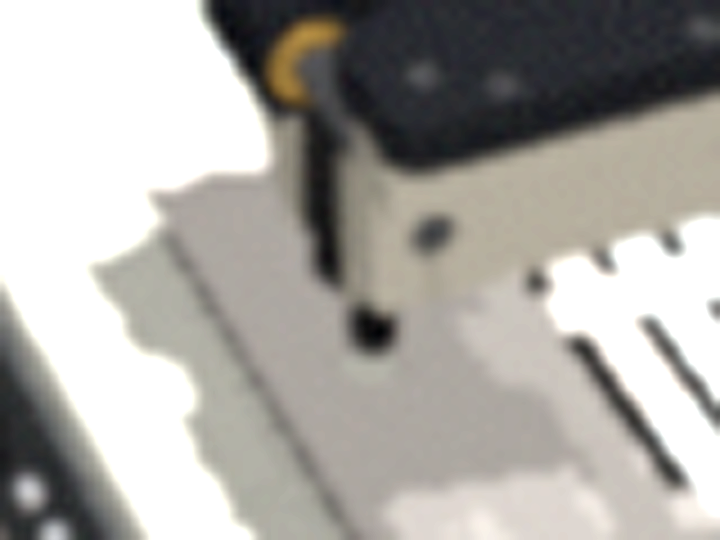

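Tip at crop (373,340), hole centred about (371,360) beneath it. I'll shift 1 mm back in +y and descend.

>>> servo_tool(motion=[[[0,1,-2],0],[[0,0,-2],0],[[0,0,-2],0],[[0,0,-1],0],[[0,0,0],0],[[0,0,0],0]])

```text
time: 9.5
position: [0.5569, -0.1593, 0.1192]
eef_rot: [-0.044, 0.706, -0.706, 0.044]
wrist_force: [0.4, -0.3, -0.6]
gripper_width: 0.206
```

```bash
python3 -c "
from h import *
look('7')"
```

```text
[ 0.5569 -0.1593  0.1192] 9.5 F [ 0.42 -0.31 -0.57] M [0.056 0.065 0.008] 0.206
```

View pics/c7_side.png

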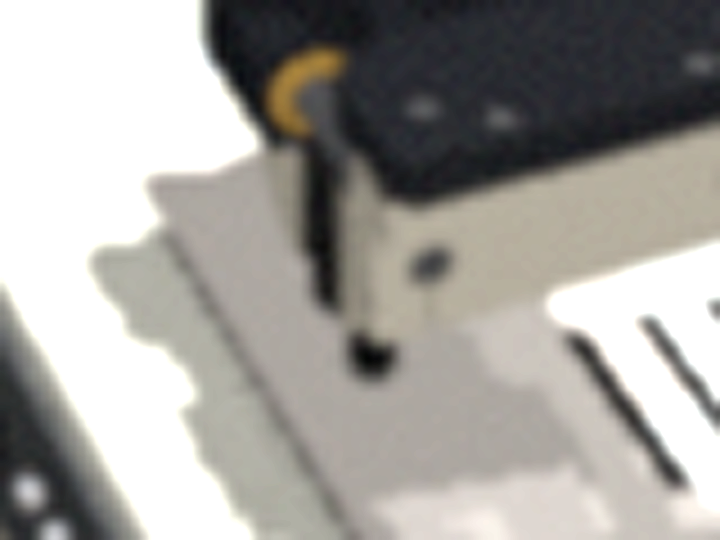

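>>> servo_tool(motion=[[[0,0,-1],0],[[0,0,-1],0],[[0,0,-1],0],[[0,0,-1],0],[[0,0,0],0],[[0,0,0],0]])

```text
time: 10.15
position: [0.5569, -0.1593, 0.1152]
eef_rot: [-0.044, 0.706, -0.706, 0.044]
wrist_force: [0.2, 0.3, -0.1]
gripper_width: 0.205
```

```bash
python3 -c "
from h import *
look('8')"
```

```text
[ 0.5569 -0.1593  0.1152] 10.15 F [ 0.18  0.26 -0.12] M [ 0.033  0.041 -0.008] 0.205
```

View pics/c8_side.png

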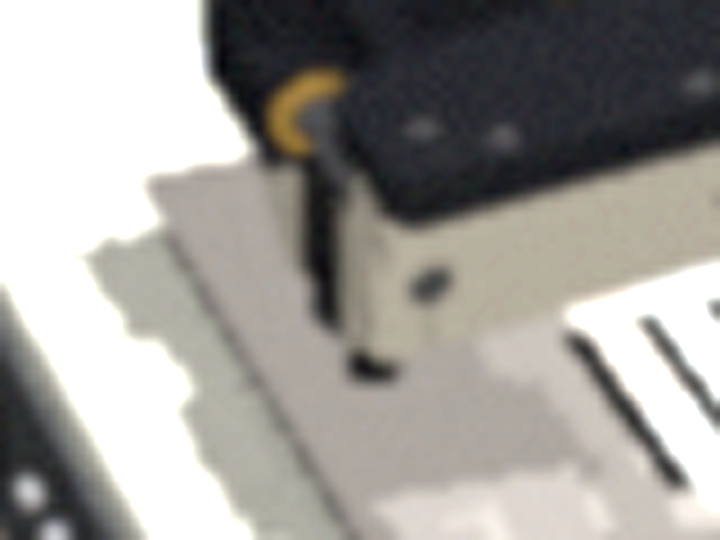

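The leg's lower end stays at row ~380 while the fingers moved down, so the legs are in the cover hole with no force. Next, feel for the deck.

>>> servo_tool(motion=[[[0,0,-1],0],[[0,0,-1],0],[[0,0,-1],0],[[0,0,0],0],[[0,0,0],0]])

```text
time: 10.7
position: [0.5569, -0.1593, 0.1122]
eef_rot: [-0.044, 0.706, -0.706, 0.044]
wrist_force: [0.9, 0.3, -0.8]
gripper_width: 0.202
```

>>> servo_tool(motion=[[[0,0,-0.7],0],[[0,0,-0.7],0],[[0,0,0],0],[[0,0,0],0]])

```text
time: 11.1
position: [0.5571, -0.1593, 0.1111]
eef_rot: [0.044, -0.706, 0.706, -0.044]
wrist_force: [-0.6, -0.3, 1.7]
gripper_width: 0.207
```

>>> servo_tool(motion=[[[0,0,-0.4],0],[[0.1,-1,0],0],[[0.1,-1,0],0],[[0.1,-1,0],0],[[0,0,0],0]])

```text
time: 11.6
position: [0.5574, -0.1611, 0.1107]
eef_rot: [-0.044, 0.706, -0.705, 0.044]
wrist_force: [-1.9, 2.5, 6.2]
gripper_width: 0.204
```

```bash
python3 -c "
from h import *
look('9')"
```

```text
[ 0.5574 -0.1611  0.1107] 11.6 F [-1.93  2.53  6.2 ] M [0.696 0.253 0.023] 0.204
```

View pics/c9_side.png

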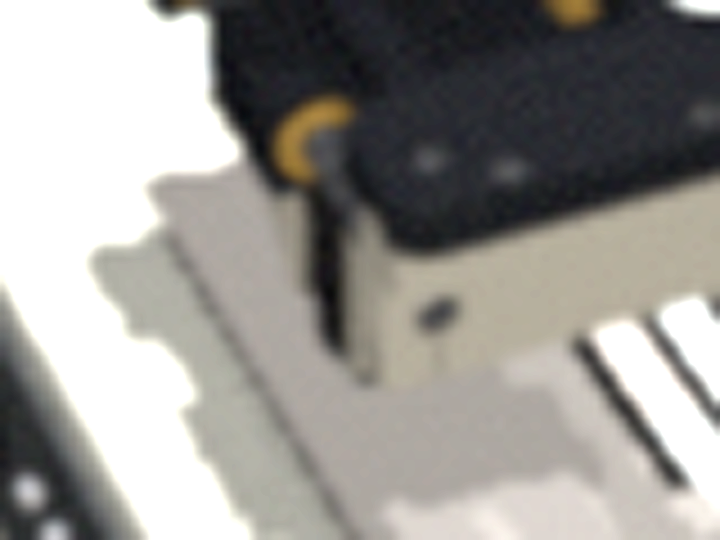

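>>> servo_tool(motion=[[[0.1,-1,0.3],0],[[0.1,-1,0],0],[[0,0,0],0]])

```text
time: 11.95
position: [0.5572, -0.1648, 0.1103]
eef_rot: [0.044, -0.706, 0.706, -0.044]
wrist_force: [0.5, 0.7, 0.0]
gripper_width: 0.209
```

Force dropped to zero after about 5 mm of drag, possibly at the deck hole. I'll probe downward.

>>> servo_tool(motion=[[[0,0,-0.7],0],[[0,0,-0.7],0],[[0,0,0],0],[[0,0,0],0]])

```text
time: 12.35
position: [0.5572, -0.1645, 0.1092]
eef_rot: [0.044, -0.706, 0.706, -0.044]
wrist_force: [-0.5, -0.1, 0.1]
gripper_width: 0.199
```

>>> servo_tool(motion=[[[0,0,-1],0],[[0,0,-1],0],[[0,0,-1],0],[[0,0,0],0],[[0,0,0],0]])

```text
time: 12.85
position: [0.5573, -0.1644, 0.1063]
eef_rot: [0.044, -0.706, 0.706, -0.044]
wrist_force: [-0.8, 0.2, -0.2]
gripper_width: 0.205
```

```bash
python3 -c "
from h import *
look('10')"
```

```text
[ 0.5573 -0.1644  0.1063] 12.85 F [-0.81  0.19 -0.24] M [0.035 0.021 0.029] 0.205
```

View pics/c10_side.png

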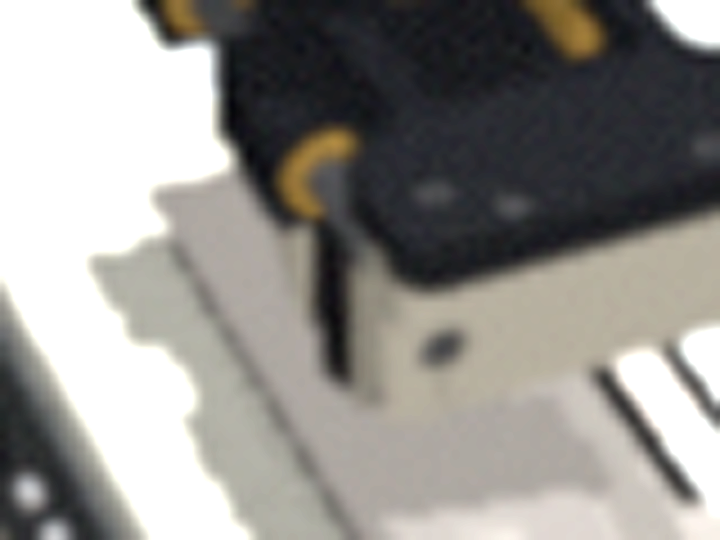

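>>> servo_tool(motion=[[[0,0,-1],0],[[0,0,-1],0],[[0,0,-1],0],[[0,0,0],0],[[0,0,0],0]])

```text
time: 13.4
position: [0.5574, -0.1644, 0.1033]
eef_rot: [0.044, -0.706, 0.706, -0.044]
wrist_force: [0.6, 0.4, -0.1]
gripper_width: 0.202
```

>>> servo_tool(motion=[[[0,0,-1],0],[[0,0,-1],0],[[0,0,-1],0],[[0,0,0],0],[[0,0,0],0]])

```text
time: 13.9
position: [0.5575, -0.1643, 0.1004]
eef_rot: [0.044, -0.706, 0.706, -0.044]
wrist_force: [0.1, 0.1, 0.6]
gripper_width: 0.204
```

>>> servo_tool(motion=[[[0,0,-1],0],[[0,0,-1],0],[[0,0,0],0],[[0,0,0],0]])

```text
time: 14.3
position: [0.5575, -0.1643, 0.0984]
eef_rot: [0.044, -0.706, 0.706, -0.044]
wrist_force: [-1.4, 0.3, 1.7]
gripper_width: 0.205
```

```bash
python3 -c "
from h import *
look('11')"
```

```text
[ 0.5575 -0.1643  0.0984] 14.3 F [-1.41  0.33  1.67] M [0.032 0.141 0.009] 0.205
```

View pics/c11_side.png

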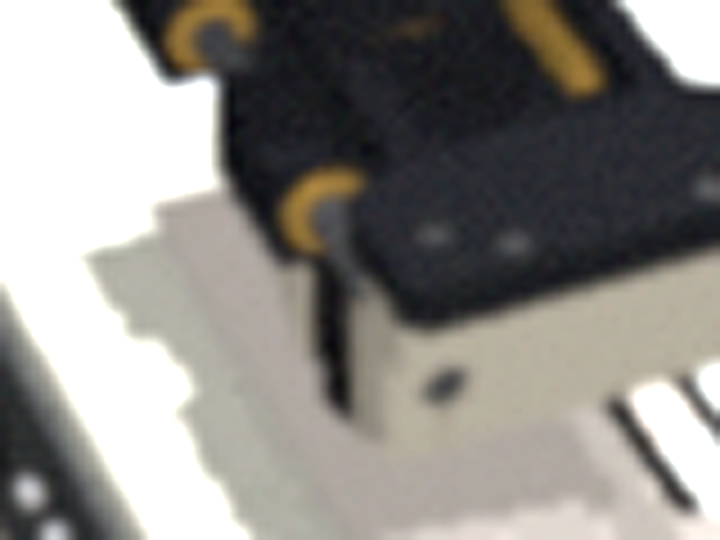

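>>> servo_tool(motion=[[[0,0,-1],0],[[0,0,-1],0],[[0,0,-1],0],[[0,0,0],0],[[0,0,0],0]])

```text
time: 14.85
position: [0.5573, -0.1644, 0.0954]
eef_rot: [0.044, -0.706, 0.706, -0.044]
wrist_force: [-2.0, -0.4, 5.0]
gripper_width: 0.202
```

Flange seated, and the cover presses down to 5 N elastically. I'll ease back up to the free height and release.

>>> servo_tool(motion=[[[0,0,1.5],0],[[0,0,1.5],0],[[0,0,1.5],0],[[0,0,0.8],0],[[0,0,0],0]])

```text
time: 15.35
position: [0.5575, -0.1643, 0.1006]
eef_rot: [-0.044, 0.706, -0.706, 0.044]
wrist_force: [0.3, 0.2, 0.4]
gripper_width: 0.205
```

>>> servo_tool(motion=[[[0,0,0],0],[[0,0,0],0],[[0,0,0],0],[[0,0,0],0],[[0,0,5],0],[[0,0,10],0],[[0,0,15],0],[[0,0,20],0],[[0,0,0],0]], grip=50)

```text
time: 16.25
position: [0.5601, -0.1647, 0.1547]
eef_rot: [0.042, -0.705, 0.707, -0.046]
wrist_force: [1.0, 0.7, 0.2]
gripper_width: 0.502
```

```bash
python3 -c "
from h import *
look('12')"
```

```text
[ 0.5601 -0.1647  0.1547] 16.25 F [1.01 0.7  0.22] M [ 0.018 -0.026 -0.039] 0.502
```

View pics/c12_side.png

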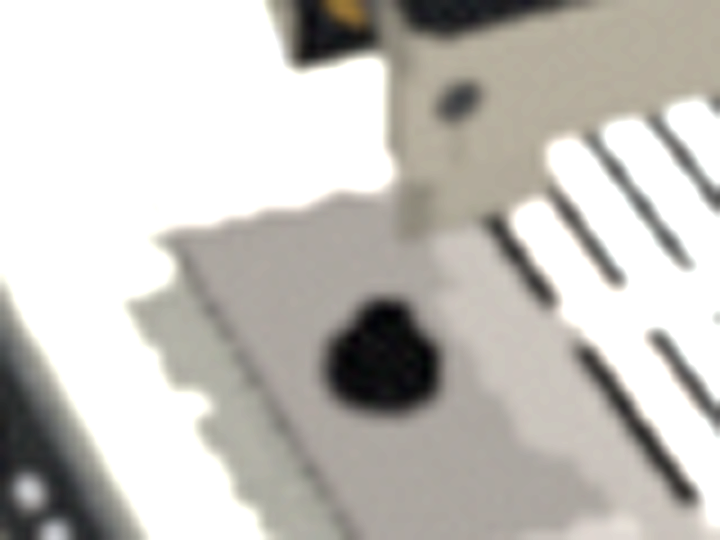

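Rivet seated upright: flange at crop (383,365), pin head still up at (386,308). I'll close the fingers and work out the offset to the pin.

>>> servo_tool(motion=[[[-2,0,-2],0],[[0,0,0],0],[[0,0,0],0],[[0,0,0],0],[[0,0,0],0],[[0,0,0],0]], grip=0, force=40)

```text
time: 16.9
position: [0.5554, -0.1642, 0.1484]
eef_rot: [-0.044, 0.706, -0.706, 0.044]
wrist_force: [0.2, 0.1, -0.7]
gripper_width: 0.032
```

Run:
```python
from h import *
look('13')
T=np.array(sensors.read_state()["position"])
q=lambda P: ((proj("side",P)-[255,240])*9+4).round(0).tolist()
print("pin top/flange pred", q([[.5575,-.1643,.1155],[.5575,-.1643,.106],[.5575,-.1643,.1]]))
j=np.array([np.cos(-1.446),np.sin(-1.446),0]); w=np.array([-j[1],j[0],0])
print("finger", [q([T+j*o+w*a for a in (-.0095,0,.0095)]) for o in (0,.01,.015)], "px per mm x",q([T+[.001,0,0]]))
```

```text
[ 0.5554 -0.1642  0.1484] 16.9 F [ 0.23  0.1  -0.73] M [0.037 0.021 0.023] 0.032
pin top/flange pred [[377.0, 310.0], [378.0, 350.0], [378.0, 375.0]]
finger [[[315.0, 183.0], [365.0, 169.0], [414.0, 155.0]], [[337.0, 217.0], [387.0, 202.0], [437.0, 188.0]], [[348.0, 234.0], [399.0, 219.0], [449.0, 205.0]]] px per mm x [[370.0, 168.0]]
```

View pics/c13_side.png

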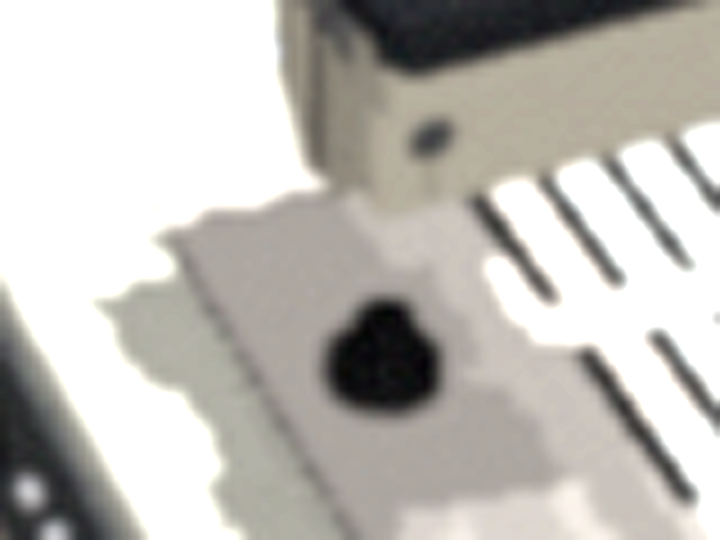

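>>> servo_tool(motion=[[[1.5,0,-7],0],[[2,0,-8],0],[[0,0,-8],0],[[0,0,-5],0],[[0,0,0],0],[[0,0,0],0]])

```text
time: 17.55
position: [0.5588, -0.1642, 0.1204]
eef_rot: [-0.044, 0.706, -0.706, 0.044]
wrist_force: [-0.0, 0.0, -0.1]
gripper_width: 0.002
```

```bash
python3 -c "
from h import *
look('14')"
```

```text
[ 0.5588 -0.1642  0.1204] 17.55 F [-0.03  0.01 -0.05] M [0.005 0.015 0.019] 0.002
```

View pics/c14_side.png

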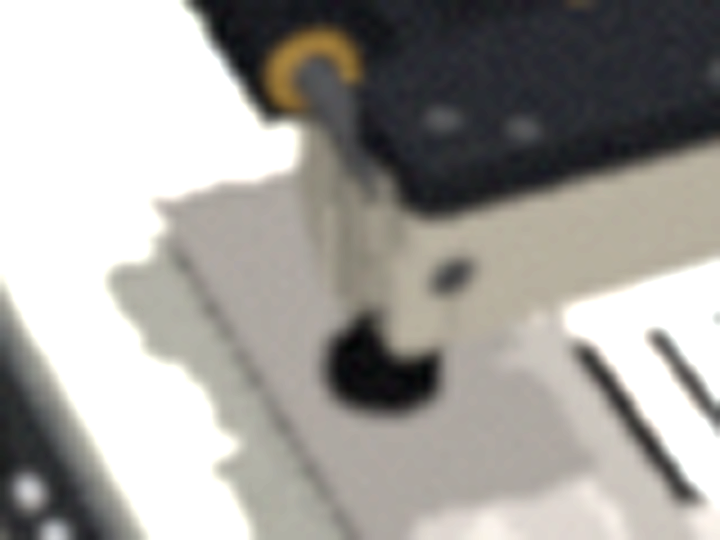

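Fingertips are centred over the pin, whose head is partly visible at crop (370,315) just under the tip. Pressing down.

>>> servo_tool(motion=[[[0,0,-1.5],0],[[0,0,-1.5],0],[[0,0,-1.5],0],[[0,0,-1.5],0],[[0,0,-1],0],[[0,0,0],0]], force=60)

```text
time: 18.2
position: [0.5588, -0.1644, 0.1135]
eef_rot: [0.044, -0.706, 0.706, -0.044]
wrist_force: [0.6, 0.2, 1.1]
gripper_width: 0.007
```

>>> servo_tool(motion=[[[0,0,-1],0],[[0,0,-1],0],[[0,0,-1],0],[[0,0,0],0]])

```text
time: 18.6
position: [0.5586, -0.1644, 0.1106]
eef_rot: [0.044, -0.706, 0.706, -0.044]
wrist_force: [-1.9, -0.5, 2.4]
gripper_width: 0.006
```

>>> servo_tool(motion=[[[0,0,-1],0],[[0,0,-1],0],[[0,0,-0.5],0],[[0,0,0],0]])

```text
time: 19.0
position: [0.5587, -0.1644, 0.1081]
eef_rot: [0.044, -0.706, 0.706, -0.044]
wrist_force: [-3.8, -0.1, 4.8]
gripper_width: 0.002
```

>>> servo_tool(motion=[[[-0.3,0,-0.5],0],[[0,0,-0.5],0],[[0,0,-0.5],0],[[0,0,0],0]])

```text
time: 19.4
position: [0.5587, -0.1644, 0.1071]
eef_rot: [0.044, -0.706, 0.706, -0.044]
wrist_force: [-4.3, 1.1, 7.3]
gripper_width: 0.004
```

>>> servo_tool(motion=[[[-0.2,0,-0.4],0],[[0,0,-0.4],0],[[0,0,-0.4],0],[[0,0,0],0]])

```text
time: 19.8
position: [0.5587, -0.1644, 0.106]
eef_rot: [0.044, -0.706, 0.706, -0.044]
wrist_force: [-3.2, -1.1, 7.6]
gripper_width: 0.003
```

```bash
python3 -c "
from h import *
look('15')"
```

```text
[ 0.5587 -0.1644  0.106 ] 19.8 F [-3.17 -1.06  7.64] M [-0.06   0.761  0.03 ] 0.003
```

View pics/c15_side.png

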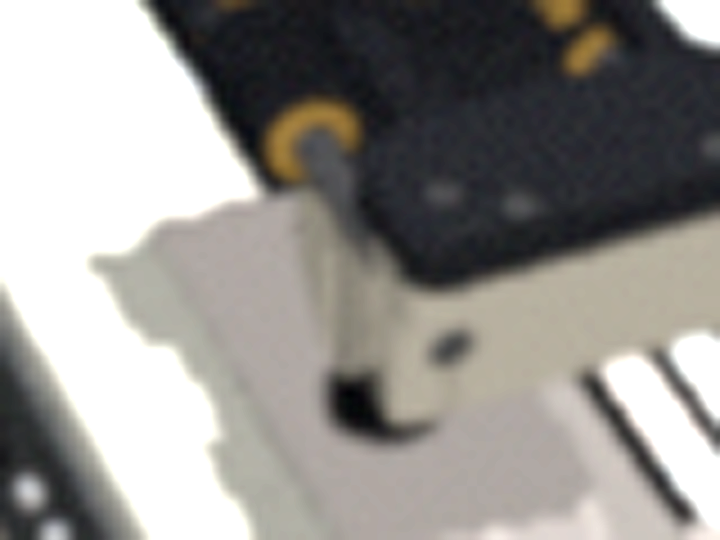

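The cover is closed down, and the force has levelled at about 7.6 N, so the pin is sliding. I'll continue.

>>> servo_tool(motion=[[[0,0,-0.5],0],[[0,0,-0.5],0],[[0,0,-0.5],0],[[0,0,-0.5],0],[[0,0,0],0]])

```text
time: 20.35
position: [0.5586, -0.1644, 0.1039]
eef_rot: [0.044, -0.706, 0.706, -0.044]
wrist_force: [-3.8, -0.1, 7.3]
gripper_width: 0.004
```

>>> servo_tool(motion=[[[0,0,-0.5],0],[[0,0,-0.5],0],[[0,0,-0.5],0],[[0,0,-0.5],0],[[0,0,0],0]])

```text
time: 20.85
position: [0.5586, -0.1644, 0.1019]
eef_rot: [0.044, -0.706, 0.706, -0.044]
wrist_force: [-3.8, -0.2, 7.2]
gripper_width: 0.002
```

>>> servo_tool(motion=[[[0,0,-0.5],0],[[0,0,-0.5],0],[[0,0,-0.5],0],[[0,0,0],0]])

```text
time: 21.25
position: [0.5586, -0.1644, 0.1004]
eef_rot: [0.044, -0.706, 0.706, -0.044]
wrist_force: [-3.4, -0.2, 7.5]
gripper_width: 0.009
```

>>> servo_tool(motion=[[[0,0,-0.4],0],[[0,0,-0.4],0],[[0,0,0],0]])

```text
time: 21.55
position: [0.5587, -0.1644, 0.0997]
eef_rot: [0.044, -0.706, 0.706, -0.044]
wrist_force: [-3.4, -0.2, 8.4]
gripper_width: 0.006
```

>>> servo_tool(motion=[[[0,0,-0.3],0],[[0,0,-0.2],0],[[0,0,0],0]])

```text
time: 21.85
position: [0.5586, -0.1644, 0.0993]
eef_rot: [0.044, -0.706, 0.706, -0.044]
wrist_force: [-3.9, -0.1, 9.1]
gripper_width: 0.003
```

>>> servo_tool(motion=[[[0,0,-0.2],0],[[0,0,-0.2],0],[[0,0,0],0]])

```text
time: 22.15
position: [0.5587, -0.1644, 0.0991]
eef_rot: [0.044, -0.705, 0.706, -0.044]
wrist_force: [-4.2, 0.4, 12.1]
gripper_width: 0.005
```

>>> servo_tool(motion=[[[0,0,-0.2],0],[[0,0,-0.1],0],[[0,0,0],0]])

```text
time: 22.45
position: [0.5587, -0.1644, 0.0991]
eef_rot: [0.044, -0.705, 0.706, -0.044]
wrist_force: [-4.3, -0.1, 12.0]
gripper_width: 0.004
```

>>> servo_tool(motion=[[[0,0,-0.2],0],[[0,0,-0.1],0],[[0,0,0],0]])

```text
time: 22.75
position: [0.5587, -0.1644, 0.099]
eef_rot: [0.044, -0.705, 0.706, -0.044]
wrist_force: [-5.6, 0.6, 13.6]
gripper_width: 0.001
```

>>> servo_tool(motion=[[[0,0,-0.2],0],[[0,0,0],0]])

```text
time: 22.95
position: [0.5587, -0.1645, 0.0989]
eef_rot: [0.044, -0.705, 0.706, -0.044]
wrist_force: [-5.9, 0.4, 14.0]
gripper_width: 0.001
```

Firm stop: the force rises while the position holds. I'll back off and inspect.

>>> servo_tool(motion=[[[0,0,1],0],[[0,0,4],0],[[0,0,15],0],[[0,0,30],0],[[0,40,10],0],[[0,40,0],0],[[0,40,0],0],[[0,0,0],0],[[0,0,0],0]])

```text
time: 23.85
position: [0.5589, -0.0427, 0.1582]
eef_rot: [-0.045, 0.706, -0.706, 0.046]
wrist_force: [0.8, 0.6, -0.8]
gripper_width: 0.006
```

Run:
```python
from h import *
look('16')
p,d=vision.capture("top"); np.save("pics/top16.npy",p); cv2.imwrite("pics/top16.png",p)
crop(p,330,160,500,270,4.5,"pics/c16_top.png",1.8)
sd=vision.capture("side")[1]
for u,v in ((285,279),(310,285),(295,290),(297,281),(298,279)):
    z=np.median(sd[v-1:v+2,u-1:u+2]); print((u,v),np.round(at_d("side",[(u,v)],[z]),4))
```

```text
[ 0.5589 -0.0427  0.1582] 23.85 F [ 0.78  0.59 -0.8 ] M [-0.041 -0.004 -0.061] 0.006
(285, 279) [[ 0.5419 -0.1498  0.0964]]
(310, 285) [[ 0.5775 -0.174   0.095 ]]
(295, 290) [[ 0.5507 -0.1785  0.095 ]]
(297, 281) [[ 0.558  -0.1652  0.1012]]
(298, 279) [[ 0.5608 -0.1617  0.1018]]
```

View pics/c16_side.png

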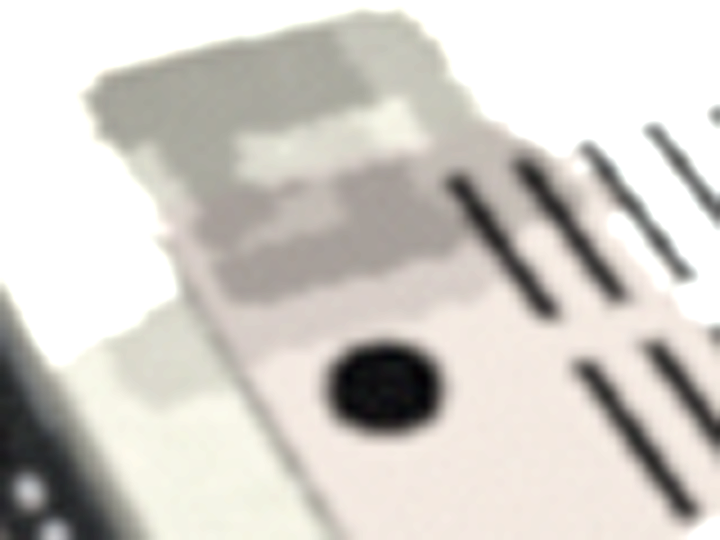

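View pics/c16_top.png

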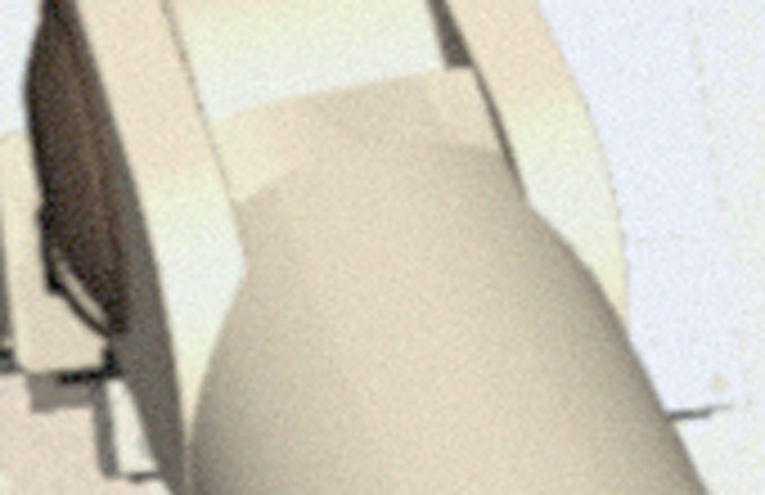

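The pin head now sits flush in the flange: the disc at crop (385,388) has no protrusion, and the cover is at about z 0.095, as expected for a set rivet. I'll move clear and check the whole scene.

>>> servo_tool(motion=[[[0,0,30],0],[[-10,30,30],0],[[-20,40,10],0],[[-20,40,0],0],[[-20,40,0],0],[[-10,40,0],0],[[0,40,0],0],[[0,40,0],0],[[0,0,0],0],[[0,0,0],0]])

```text
time: 25.0
position: [0.4787, 0.2255, 0.2273]
eef_rot: [0.044, -0.706, 0.706, -0.044]
wrist_force: [0.8, -0.9, 0.1]
gripper_width: 0.004
```

Run:
```python
from h import *
s=sensors.read_state(); print(s["position"],s["time"])
t,td=vision.capture("top"); p,sd=vision.capture("side")
a=np.load("pics/top0.npy"); b=np.load("pics/side0.npy")
o=np.vstack([np.hstack([cv2.resize(t[85:275,330:500],None,fx=2.3,fy=2.3),cv2.resize(a[85:275,330:500],None,fx=2.3,fy=2.3)])])
cv2.imwrite("pics/c17_top.png",np.clip(o*1.8,0,255).astype(np.uint8))
cv2.imwrite("pics/side17.png",p); crop(p,240,215,440,315,4,"pics/c17_side.png")
for u,v in ((285,279),(310,285),(295,290),(297,281),(298,279),(296,282)):
    z=np.median(sd[v-1:v+2,u-1:u+2]); print((u,v),np.round(at_d("side",[(u,v)],[z]),4))
```

```text
[0.47865135 0.22554379 0.22728576] 25.0
(285, 279) [[ 0.5423 -0.1482  0.095 ]]
(310, 285) [[ 0.5776 -0.1737  0.0947]]
(295, 290) [[ 0.5508 -0.1784  0.0948]]
(297, 281) [[ 0.558  -0.1654  0.1013]]
(298, 279) [[ 0.5612 -0.1603  0.1005]]
(296, 282) [[ 0.5559 -0.1669  0.1009]]
```

View pics/c17_top.png

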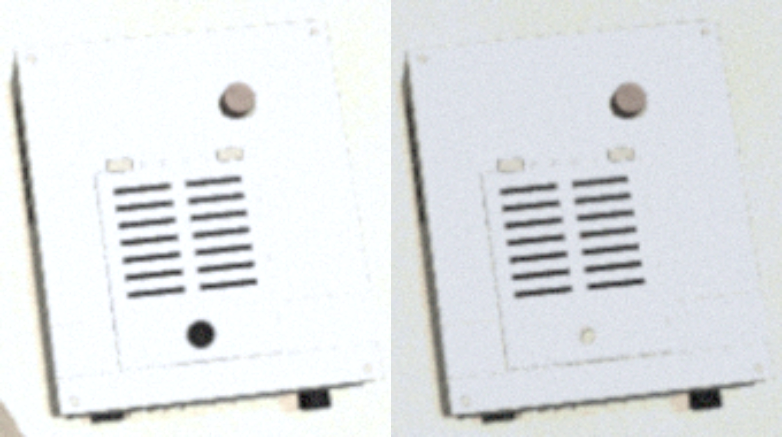

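View pics/side17.png

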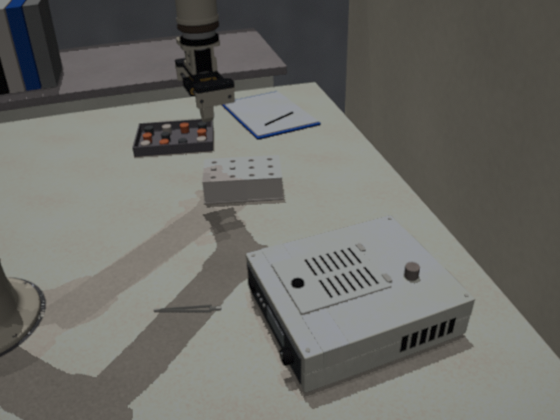

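View pics/c17_side.png

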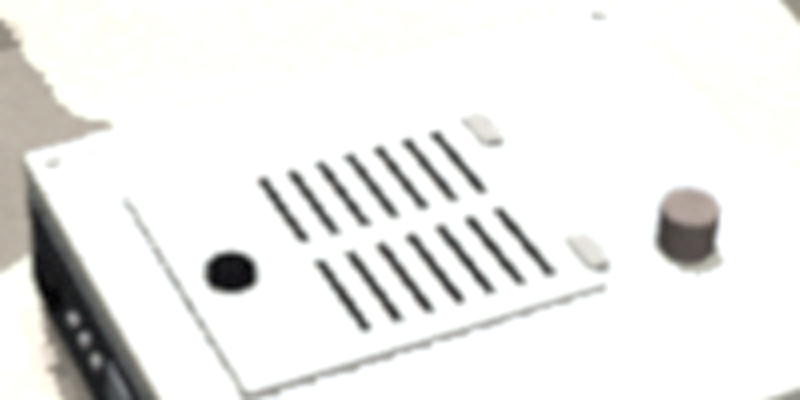

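The cover lies flat on its gasket with the rivet flush at side crop (231,272), cover z ≈ 0.0948. The core at (688,222) and the tweezers near (188,309) are where they were. Handing in.

```bash
python3 -c "
from bench import order,sensors
print(order.sign_off()); print(sensors.read_state()['time'])"
```

```text
the job is handed in; nothing more can be done
None
the job is handed in; nothing more can be done
```

The filter cover is refitted. The rivet is seated in the front hole with its centre pin pushed home, and I signed off at about 25 s with the robot clear of everything.

- **Insertion:** I gripped the rivet by its flange and lowered its legs through the cover hole until they touched the deck. I then dragged the cover about 5 mm towards -y until the legs dropped into the deck hole. Next I pressed the flange onto the cover, reaching about 5 N, and let go with the pin still up.
- **Driving the pin:** With the fingers shut, the pin slid at about 7.5 N. It then met a firm stop, with the force rising to 14 N and almost no further movement. That is well below the cover's 25 N limit.
- **Last checks:** With the arm away, the cover stays down at about 94.8 mm by the hole, where a set rivet should hold it at roughly 94.5 mm. The pin head looks flush in the flange. The core and tweezers look unmoved, and the gripper never went near the two tubes after the grasp, though I did not measure their positions again.
- **Disagreements:** The gripper read about 18.7 mm open on the 22 mm flange, probably because its reading is not linear. The two cameras also disagreed by about 2 mm on where the parts were, so I placed the rivet using close-up views and by feel. A sideways force of 4 to 6 N along x showed up during the final press and was gone once I backed off.

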